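# Check the tea with the infrared thermometer and set the warming plate to keep warm

### The arm

A 7-joint arm with a two-finger parallel gripper is mounted at the origin on a cart in front of the work surface, level with it; the furniture and walls round the work are solid. World frame = base frame: x ahead of the robot, y to its left, z up, the work surface at z = 0. Lengths are in m, angles in rad, forces in N, time in s.
With the tool pointing down it reaches from about 0.425 to 0.925 m from the base axis. Payload 6.8 kg.
Tool frame: the origin (TCP) lies between the finger pads; the fingertips stand 11 mm ahead of it and the grasp point (between the pads) lies 8 mm behind it; z points along the fingers, y is the line along which they close (so a half turn about z gives the same grasp; the last joint's range is limited). The gripper opens to 85 mm and grips with 20 to 120 N. Pads are 22 mm wide; open, the fingers measure 114 mm over their backs; the gripper's body (76 mm by 85 mm) begins 54 mm behind the grasp point. The pads swing forward as they close: fully open they stand 13 mm farther back than shut.
Start: joints at [-1.31, 0.477, 0.022, 1.555, -0.011, 1.109, -0.083], TCP at [0.243, 0.63, 0.242] pointing down, gripper open.
Joint ranges: [-2.96, 2.96], [-0.34, 2.1], [-1.41, 1.46], [0.24, 2.44], [-1.37, 4.51], [0.17, 1.92], [-2.96, 2.96]. Speed limits (rad/s): [2.39, 2.39, 3.14, 3.14, 3.14, 3.14, 3.14].

### API

Orientations are given as a rotation vector (axis times angle).
In Python, from bench import r gives the robot as it stands.
- The arm moves only by the tool send_rows, never from a script. Its argument "deltas" is a list of rows, each an object of numbers: "dx", "dy", "dz": the shift along the world's x, y, z in mm; "rx", "ry", "rz": the turn, a rotation vector about the world's x, y, z in degrees. A call has 1 to 5 rows; each row is the pose to reach, as a shift and turn from the pose commanded when the call began; what a row does not reach only later rows make up. A row lasts 1/12 s, in which the tool goes at most 41.7 mm and 7.16 degrees, less where a joint would pass 70% of its speed; a pose out of reach is approached as far as the arm can. A call with a gripper value outside its range is refused whole. "jaw" is the finger opening in mm, from 0 to 85.4, set as the call begins (left out, the last holds). The fingers move at their own pace and stop on an object; "newtons" is the grip in N (left out, the last holds). Time passes only in rows, so rows that repeat a pose let the fingers close. It gives the time, the measured TCP pose, the force, the opening and the grip force at its end, in the units of the state.
- r.get_obs(): the state, without advancing time (a new reading comes with each control period).
- r.grab_frame(name): name is "side" or "top"; returns a dict with "frame" (480x640x3 uint8, blue, green, red), "z_map" (480x640 float32, m along the optical axis (not along the pixel's ray), 0 where there is no reading), "vertical_fov" (degrees; the focal length in pixels is half the picture's height over the tangent of half this angle, whatever the lens; pixels are square), "cx", "cy" (the principal point, pixels), "distortion" ([k1, k2, p1, p2, k3] as OpenCV has them; the pictures are not rectified), "xyz" and "orientation" of the camera in the world. Camera axes: x right, y down, z forward; pixel columns grow to the right and rows downward; lengths in m; the calibration is good to about 2 mm. A picture is of the moment at which its call begins.
- r.hand_in(): hands the job in; it is judged then, once.
The state is a dict: "clock": time; "joints": joint angles; "qvel": joint speeds; "tau": joint torques, N m; "tcp_pos": TCP position; "orientation": TCP orientation; "contact_force": force on the tool from outside, world axes, zero at the start; "moment": the same for the moment, N m; "grip_width": finger opening in m; "gripper_force": force on a finger pad.
Only numpy, scipy, OpenCV 4.12 (cv2) and the standard library are available. Lean on these libraries where they do the work, as an engineer would, in place of code of your own. Each camera call takes 0.05 s, during which the arm holds its last target. There are 200 camera calls.

### The job

Check the tea: lift the infrared thermometer out of its dock, aim its lens straight at the middle of the glass teapot's broad side from about a hand's breadth away, with a clear view past the handle, the spout and the things around, and hold it still there for two seconds without touching the pot. Then stand it back fully home in its dock, and after that turn the warming plate's dial down to the keep-warm mark, the one long, broad line on its scale. Leave the pot and everything else standing where it is.

Things in the scene. Friction and masses are not known exactly. Their poses are not given: they have to be found in the camera images.
- thermometer: pistol-shaped infrared thermometer, 0.17 kg, locked in continuous reading (no trigger to pull), upright in its dock. Origin: centre of the foot's underside; x the way the lens looks, z up. White barrel with flat sides 36 mm apart (y), x -42 to 70, z 101 to 141 mm; below it a grey handle 28 mm wide (y), 36 mm front to back; the lowest 36 mm are a straight foot 40 (x) x 28 (y) mm.
- thermometer_grip (a point): where to grip the barrel's flat sides from above: (8, 0, 121) mm in the thermometer's frame, over its balance point
- lens (a point): centre of the lens, (70, 0, 121) mm in the thermometer's frame; x is the line of sight. A good reading: teapot_mid within 15 mm of this line and 90 to 170 mm ahead of the lens, nothing in between, held still for 1.5 s (under 20 mm/s and 0.15 rad/s). The line must slant down, or the long handle would meet the worktop: 20 to 40 degrees suits.
- teapot: small glass teapot with black lid and handle, 0.5 kg, loose on the warming plate. Origin: centre of its underside, z up. Round body of 45 mm radius to 76 mm height, lid to 103 mm; handle along -y (to 94 mm from the axis), spout along +y (to 52 mm), so the broad sides face +x and -x. Not to be touched with the thermometer, shifted by 12 mm or tipped.
- teapot_mid (a point): the point to aim at: on the pot's axis, 40 mm above its underside. The line of sight must lie within 50 degrees (downward slant included) of the pot's x axis, from either broad side.
- warmer: electric warming plate, fixed, 260 (x) x 180 (y) x 30 mm high, steel, with a black glass top on its +x part where the pot stands and the dial on the panel at its -x end (axis at x -92 mm, y 0). Origin: centre of its underside, z up.
- dial (a joint): thermostat: round black knob with a white pointer, vertical axis, diameter 42 mm at its foot, 37 mm at the top, from 31 to 62 mm above the worktop. Rad, growing clockwise seen from above; turning down is anticlockwise. Dot (off) at 0, lines every 0.75 to 4.5; the long broad line at 1.5 is keep-warm (tolerance 0.13). Starts at 2.6 to 4.2; friction 0.05 N m, stays where left.
- dial_grip (a point): on the dial's axis, 55 mm above the worktop, the height to grip the knob
- keep_warm_mark (a point): middle of the keep-warm mark on the panel, 35 mm from the dial's axis, 30 mm above the worktop
- dock: the thermometer's dock, fixed: grey base 118 (x) x 90 (y) x 8 mm, on it a white block 74 x 62 mm to 44 mm height with a pocket 46 (x) x 34 (y) mm, 32 mm deep, its mouth chamfered 4 mm. Origin: centre of its underside, z up. Docked, as at the start, the thermometer's origin is 12 mm above the dock's origin, its x axis along the dock's x.
- spice_jar: bystander: spice jar with a green lid, close beside the front of the warming plate, 46 mm across, 106 mm tall; origin at the centre of its underside, z up; to be left alone
- salt_shaker: bystander: glass salt shaker with a grey top, close beside the front of the warming plate, 44 mm across, 90 mm tall; origin at the centre of its underside, z up; to be left alone
- goblet: bystander: stemmed glass standing upside down in the row with the dock before the sink, 67 mm across, 120 mm tall; origin at the centre of its underside, z up; to be left alone
- tumbler: bystander: tumbler standing upside down in the row with the dock before the sink, 69 mm across, 92 mm tall; origin at the centre of its underside, z up; to be left alone
Mind the look-alikes: they are no part of the job. Leave any brown or pink look-alike of the thermometer alone.

How it is judged:
On the way, in this order (a step that is already met when the one before it is completed fails the run):
1. the thermometer is aimed at the middle of the teapot's broad side, 90 to 170 mm from the pot's axis, with a clear view, and held still for 1.5 s (x of teapot_mid in the frame of lens between 0.09 and 0.17 m and y of teapot_mid in the frame of lens between -0.015 and 0.015 m and z of teapot_mid in the frame of lens between -0.015 and 0.015 m and angle between the x axis of thermometer and the x axis of teapot, either way round below 0.87 rad and linear speed of thermometer below 0.02 m/s and angular speed of thermometer below 0.15 rad/s and not (x of spice_jar in the frame of lens between 0 and 0.1 m and y of spice_jar in the frame of lens between -0.025 and 0.025 m) and not (x of salt_shaker in the frame of lens between 0 and 0.1 m and y of salt_shaker in the frame of lens between -0.025 and 0.025 m) and not (x of goblet in the frame of lens between 0 and 0.1 m and y of goblet in the frame of lens between -0.025 and 0.025 m) and not (x of tumbler in the frame of lens between 0 and 0.1 m and y of tumbler in the frame of lens between -0.025 and 0.025 m)), for 1.5 s.
2. the thermometer stands fully home in its dock, released (horizontal distance between thermometer and dock below 0.006 m and z of thermometer in the frame of dock between 0.008 and 0.017 m and angle between thermometer's own z axis and vertical below 0.12 rad and angle between the x axis of thermometer and the x axis of dock, either way round below 0.15 rad and contact force between thermometer and the fingers below 0.5 N and linear speed of thermometer below 0.02 m/s), for 0.2 s.
3. the dial points at the keep-warm mark (value of joint dial between 1.37 and 1.63 rad), for 0.2 s.
At the end, for the whole second after the job is handed in: The thermometer stands home in its dock (within 6 mm of its axis, on the floor, tilt under 0.12, along the dock within 0.15 rad), released, at rest; the dial is at 1.5 within 0.13 rad; the teapot has moved less than 12 mm, bystanders less than 25 mm, all upright (all of step 2 and all of step 3 and velocity of joint dial below 0.05 rad/s and distance of teapot from where it was at the start of the episode below 0.012 m and angle between teapot's own z axis and vertical below 0.05 rad and distance of each of spice_jar, salt_shaker, goblet, tumbler from where it was at the start of the episode below 0.025 m and angle between each of spice_jar, salt_shaker, goblet, tumbler's own z axis and vertical below 0.1 rad); the robot touches nothing.
It fails at once if the thermometer touches the teapot (contact force between thermometer and teapot above 0.3 N).
It fails at once if the teapot is shifted by 12 mm or tipped (distance of teapot from where it was at the start of the episode above 0.012 m or angle between teapot's own z axis and vertical above 0.1 rad).
It fails at once if a bystander is shifted by 25 mm or tipped (distance of any of spice_jar, salt_shaker, goblet, tumbler from where it was at the start of the episode above 0.025 m or angle between any of spice_jar, salt_shaker, goblet, tumbler's own z axis and vertical above 0.3 rad).
It also fails if it takes over 72 s, if anything falls off the work surface, if the arm or the gripper's body presses on something with over 40 N, if the wrist force passes 120 N, or if a joint passes its speed limit or range.

## Working session

There is one attempt and no reset: what is moved stays moved. The work goes in short steps, Python scripts to look and compute and a tool call to move; the robot and the scene stay as the last step left them, time stands still between calls to the robot, and variables do not carry over. Pictures are saved under pics/ and viewed, at most 10 in all, crops included, and the job is handed in when it is done.

Besides the shell and the picture viewer there is one more tool, called after "Call:" as name(argument=value, ...) on one line, values as JSON. send_rows: Moves the arm, as the interface text tells. Its arguments: {"type":"object","properties":{"deltas":{"type":"array","items":{"type":"object","properties":{"dx":{"type":"number"},"dy":{"type":"number"},"dz":{"type":"number"},"rx":{"type":"number"},"ry":{"type":"number"},"rz":{"type":"number"}}}},"jaw":{"type":"number"},"newtons":{"type":"number"}},"required":["deltas"]}

```bash
mkdir -p pics && ls && cat > h.py <<'E'
import numpy as np, cv2, pickle
from scipy.spatial.transform import Rotation as R
def grab(r,n,save=None):
    f=r.grab_frame(n)
    if save: cv2.imwrite(save,f["frame"])
    pickle.dump(f,open(f'{n}.pkl','wb')); return f
def load(n): return pickle.load(open(f'{n}.pkl','rb'))
def cam(f):
    h=f["frame"].shape[0]; fl=h/2/np.tan(np.radians(f["vertical_fov"])/2)
    K=np.array([[fl,0,f["cx"]],[0,fl,f["cy"]],[0,0,1]])
    o=np.array(f["orientation"],float)
    M=R.from_rotvec(o).as_matrix() if o.size==3 else (o if o.shape==(3,3) else R.from_quat(o).as_matrix())
    return K,np.array(f["distortion"],float),M,np.array(f["xyz"],float)
def rays(f,px):
    K,d,M,c=cam(f)
    u=cv2.undistortPoints(np.array(px,float).reshape(-1,1,2),K,d).reshape(-1,2)
    return c,np.c_[u,np.ones(len(u))]@M.T
def onplane(f,px,z):
    c,v=rays(f,px); return c+v*((z-c[2])/v[:,2])[:,None]
def cloud(f):
    h,w=f["z_map"].shape
    yy,xx=np.mgrid[:h,:w]
    c,v=rays(f,np.c_[xx.ravel(),yy.ravel()])
    return (c+v*f["z_map"].reshape(-1,1)).reshape(h,w,3)
def proj(f,P):
    K,d,M,c=cam(f)
    return cv2.projectPoints((np.atleast_2d(P)-c)@M,np.zeros(3),np.zeros(3),K,d)[0].reshape(-1,2)
E
python3 - <<'E'
from bench import r
from h import *
for n in("side","top"):
    f=grab(r,n,f"pics/{n}0.png"); print(n,f["xyz"],f["orientation"],f["vertical_fov"],f["distortion"])
o=r.get_obs();print(o["clock"],o["tcp_pos"],o["orientation"])
E
```

```text
pics
side [0.57583348 1.66081106 0.93829124] [ 0.0046982   2.67000253 -1.65234277] 44.41435344811824 [0.01338925 0.         0.         0.         0.        ]
top [-0.06370601 -0.24594929  1.63271253] [-2.26087736  1.63949546 -0.33254643] 42.32674565669613 [-0.21745048  0.          0.          0.          0.        ]
0.1 [0.24315732 0.62913127 0.24143443] [-5.76006389e-01 -3.08816128e+00  2.55006442e-03]
```

View pics/top0.png

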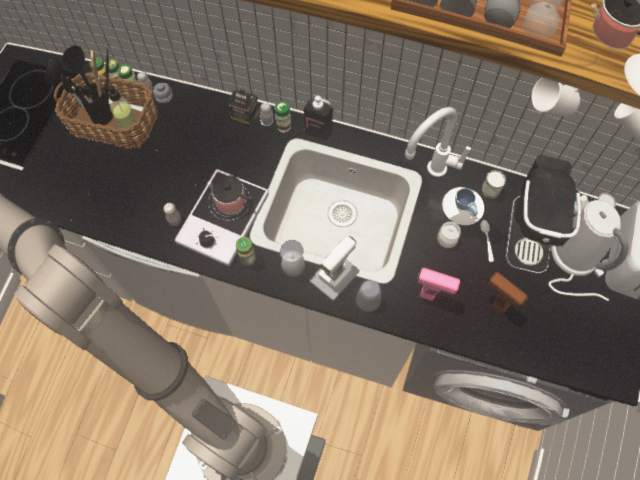

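View pics/side0.png

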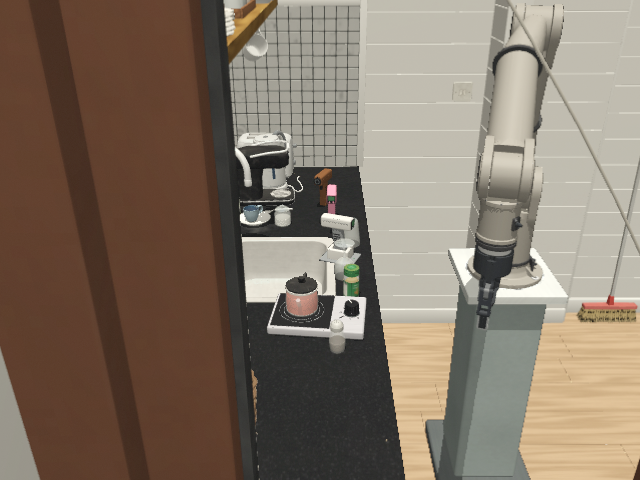

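The top view shows the warmer around (222,217) with the pot at (228,195), dial at (206,238), salt at (172,214) and spice jar at (245,247). The docked white thermometer is at (337,255), with tumblers at (291,258) and (369,295). The side view shows the same things, with the thermometer at (340,225). I'll enlarge the crops next.

```bash
python3 - <<'E'
from h import *
t=load("top");s=load("side")
a=cv2.resize(t["frame"][165:325,160:400],None,fx=3.3,fy=3.3,interpolation=cv2.INTER_CUBIC)
cv2.imwrite("pics/c1.png",a)
b=cv2.resize(s["frame"][195:365,230:400],None,fx=3.5,fy=3.5,interpolation=cv2.INTER_CUBIC)
cv2.imwrite("pics/c2.png",b)
C=cloud(t);D=cloud(s)
for n,u,v in[("pot lid",228,182),("dial",206,238),("salt",170,208),("spice",243,242),("glassL",291,246),("glassR",369,287),("therm",337,252),("wtop",232,248),("base",322,288),("counter",130,180)]:print(n,C[v,u].round(3))
for n,u,v in[("lid",301,283),("dial",351,302),("therm",338,220),("spice",351,268),("salt",337,327),("counter",320,400)]:print(n,D[v,u].round(3))
E
```

```text
pot lid [0.663 0.277 0.109]
dial [0.5   0.286 0.062]
salt [0.546 0.413 0.087]
spice [0.504 0.17  0.109]
glassL [0.526 0.04  0.125]
glassR [ 0.491 -0.189  0.096]
therm [ 0.537 -0.084  0.152]
wtop [0.504 0.213 0.037]
base [ 0.475 -0.063  0.019]
counter [0.63  0.612 0.   ]
lid [0.643 0.281 0.119]
dial [0.506 0.291 0.063]
therm [ 0.535 -0.065  0.148]
spice [0.502 0.177 0.106]
salt [0.547 0.433 0.08 ]
counter [0.59  0.612 0.002]
```

View pics/c1.png

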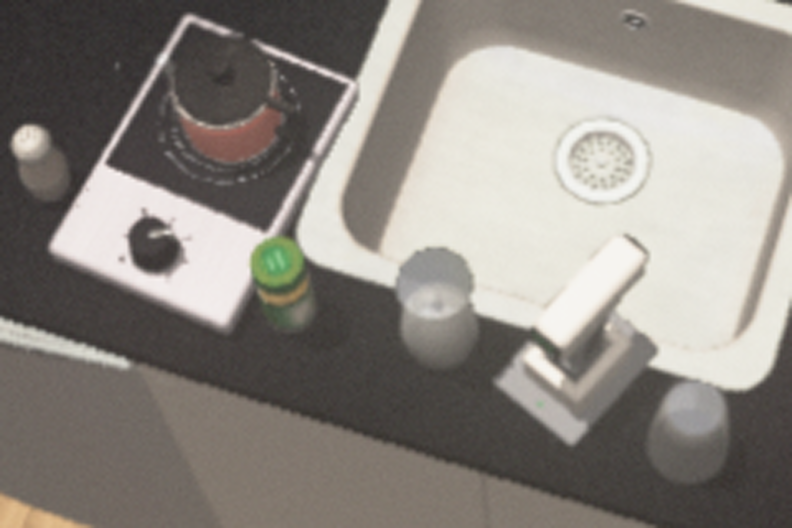

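View pics/c2.png

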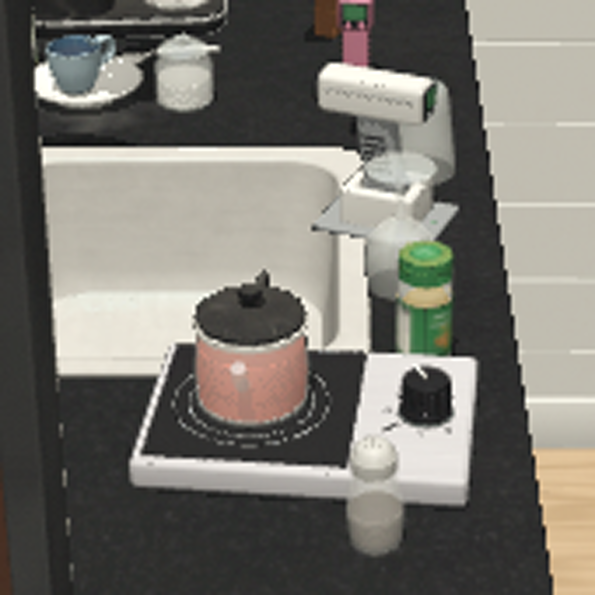

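The crops show that the thermometer's green display end faces the robot (c1 540,340) and its lens end faces away (635,245). The pot handle points away from the side camera, and the dial pointer and scale are visible. Next I'll measure.

```bash
python3 - <<'E'
from h import *
t=load("top");s=load("side")
def rect(P):
    (c,wh,a)=cv2.minAreaRect(P[:,:2].astype(np.float32)*1000); return np.round(c,1),np.round(wh,1),round(a,1)
for n,f in(("top",t),("side",s)):
    C=cloud(f).reshape(-1,3);B=f["frame"].reshape(-1,3).astype(int);hsv=cv2.cvtColor(f["frame"],cv2.COLOR_BGR2HSV).reshape(-1,3).astype(int)
    def box(x0,x1,y0,y1,z0,z1): return (C[:,0]>x0)&(C[:,0]<x1)&(C[:,1]>y0)&(C[:,1]<y1)&(C[:,2]>z0)&(C[:,2]<z1)
    print(n)
    m=box(.45,.65,-.16,.0,.135,.165);print(" barrel",m.sum(),rect(C[m]),np.median(C[m,2]).round(3))
    m=box(.4,.65,-.16,.02,.036,.052)&(hsv[:,2]>120);print(" block",m.sum(),rect(C[m]),np.median(C[m,2]))
    m=box(.4,.78,.12,.42,.022,.04);print(" warmer",m.sum(),rect(C[m]),np.median(C[m,2]).round(3))
    m=box(.45,.56,.24,.34,.054,.07);print(" dialtop",m.sum(),rect(C[m]))
    m=box(.58,.75,.18,.36,.085,.15);print(" lid",m.sum(),rect(C[m]),C[m,2].max())
    m=box(.58,.75,.15,.4,.042,.15)&(B.max(1)<90);Q=C[m];
    c=np.array(rect(C[box(.58,.75,.18,.36,.095,.112)])[0])/1000;rr=np.hypot(*(Q[:,:2]-c).T);q=Q[rr>.052]-np.r_[c,0]
    print(" pot blk",len(q)); 
    if len(q):print(np.c_[np.degrees(np.arctan2(q[:,1],q[:,0])),np.hypot(q[:,0],q[:,1])*1000,q[:,2]*1000].round()[::max(1,len(q)//12)].tolist())
    m=box(.45,.56,.1,.22,.09,.115);print(" spice",rect(C[m]))
    m=box(.5,.6,.37,.47,.07,.1);print(" salt",rect(C[m]))
    m=box(.45,.6,-.01,.1,.1,.13);print(" goblet",rect(C[m]))
    m=box(.42,.56,-.25,-.15,.08,.1);print(" tumb",rect(C[m]))
E
```

```text
top
 barrel 584 (array([539.4, -89.5]), array([ 37.8, 116.5]), 67.1) 0.151
 block 256 (array([525.5, -51.7]), array([138.7,  74.4]), 82.4) 0.04276511569687602
 warmer 3622 (array([596.6, 271.3]), array([278.8, 269.7]), 83.2) 0.031
 dialtop 130 (array([502.3, 290.5]), array([40. , 35.2]), 29.1)
 lid 858 (array([643.8, 268. ]), array([ 92.3, 122.9]), 25.4) 0.14130817951944286
 pot blk 59
[[78.0, 60.0, 94.0], [-97.0, 53.0, 112.0], [-99.0, 61.0, 116.0], [-101.0, 59.0, 111.0], [-93.0, 66.0, 103.0], [-97.0, 68.0, 106.0], [-97.0, 68.0, 101.0], [-98.0, 72.0, 100.0], [-97.0, 70.0, 89.0], [-100.0, 75.0, 94.0], [-98.0, 72.0, 81.0], [-100.0, 67.0, 75.0], [-99.0, 54.0, 55.0], [-100.0, 69.0, 70.0], [-102.0, 63.0, 63.0]]
 spice (array([498.4, 166.1]), array([44.5, 43.9]), 56.2)
 salt (array([547.8, 418.3]), array([33.9, 34.1]), 61.2)
 goblet (array([516.5,  36.2]), array([61.8, 62.9]), 77.4)
 tumb (array([ 487.5, -192.3]), array([51.2, 50.1]), 53.3)
side
 barrel 291 (array([540.5, -84.8]), array([ 48.8, 117.3]), 70.8) 0.148
 block 136 (array([ 518.9, -103.5]), array([130.9,  75.3]), 69.6) 0.04215952315610966
 warmer 2615 (array([600.1, 284.8]), array([257.5, 266.1]), 83.7) 0.03
 dialtop 111 (array([506.2, 294.8]), array([38.1, 37.6]), 43.5)
 lid 689 (array([640.5, 273.4]), array([108.4,  90. ]), 43.4) 0.1372058183164666
 pot blk 9
[[-95.0, 63.0, 112.0], [-96.0, 58.0, 112.0], [-98.0, 64.0, 109.0], [-90.0, 62.0, 106.0], [-96.0, 57.0, 109.0], [-98.0, 63.0, 106.0], [-97.0, 54.0, 108.0], [-98.0, 64.0, 102.0], [-97.0, 69.0, 96.0]]
 spice (array([501.9, 173.9]), array([49.8, 40.8]), 88.2)
 salt (array([549.7, 424.8]), array([33.3, 30.5]), 89.5)
 goblet (array([519.2,  37.4]), array([60.5, 65.3]), 32.3)
 tumb (array([ 470., -184.]), array([46. ,  7.1]), 87.7)
```

```bash
python3 - <<'E'
from h import *
from scipy.optimize import least_squares as LS
t=load("top");s=load("side");A=[];
for n,f in(("top",t),("side",s)):
    C=cloud(f).reshape(-1,3);B=f["frame"].reshape(-1,3).astype(int)
    def box(x0,x1,y0,y1,z0,z1): return (C[:,0]>x0)&(C[:,0]<x1)&(C[:,1]>y0)&(C[:,1]<y1)&(C[:,2]>z0)&(C[:,2]<z1)
    m=box(.58,.75,.18,.36,.045,.1)&(B[:,2]-B[:,1]>30);P=C[m]
    o=LS(lambda p:np.hypot(P[:,0]-p[0],P[:,1]-p[1])-.045,[.65,.275],loss="soft_l1",f_scale=.002);print(n,"pot",m.sum(),o.x.round(4))
    m=box(.45,.65,-.16,.0,.13,.165)
    px=np.argwhere(m.reshape(480,640))[:,::-1];
    m2=box(.45,.65,-.16,.0,.147,.158)
    for q in(m,m2):
      Q=np.argwhere((q).reshape(480,640))[:,::-1]
      W=onplane(f,Q,.153)[:,:2].astype(np.float32)*1000;print(" barrel",cv2.minAreaRect(W), W.mean(0))
    # dial panel rectified view at z=.030 and knob top at .062 (rows: -x down, cols: -y right)
    g=[]
    for z in(.030,.062):
        X,Y=np.meshgrid(np.linspace(.564,.444,300),np.linspace(.352,.232,300),indexing='ij')
        p=proj(f,np.c_[X.ravel(),Y.ravel(),np.full(X.size,z)]).astype(np.float32).reshape(300,300,2)
        g.append(cv2.remap(f["frame"],p[...,0],p[...,1],cv2.INTER_CUBIC))
    A.append(np.hstack(g))
cv2.imwrite("pics/dial.png",np.vstack(A))
E
```

```text
top pot 233 [0.6431 0.2729]
 barrel ((532.2635498046875, -90.7023696899414), (39.80109786987305, 119.12242889404297), 67.21178436279297) [531.9251 -90.1579]
 barrel ((535.609619140625, -90.103271484375), (35.8182373046875, 112.44218444824219), 66.97366333007812) [534.668    -89.033356]
side pot 487 [0.6431 0.2714]
 barrel ((538.6121826171875, -57.54402160644531), (77.4581298828125, 123.11811065673828), 67.19625091552734) [537.8516 -58.368 ]
 barrel ((539.741943359375, -74.83503723144531), (46.455265045166016, 107.63215637207031), 67.19932556152344) [536.7352   -77.009094]
```

View pics/dial.png

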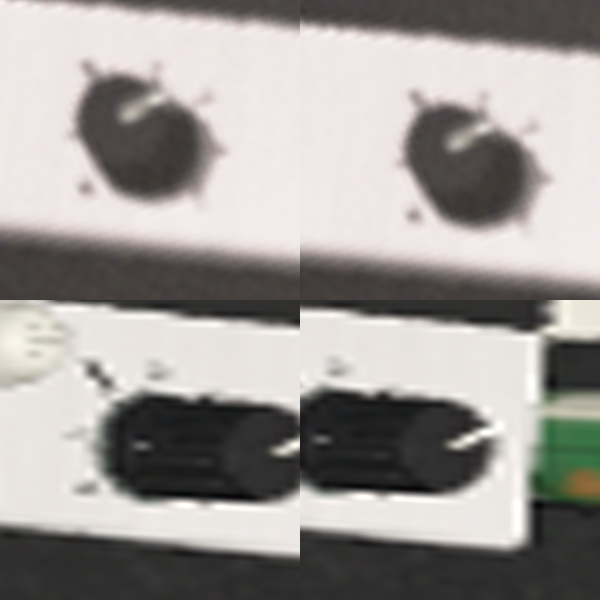

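The rectified dial view shows the thick keep-warm mark at (92,72), the dot at (88,187), and the pointer toward the upper right, about 3.2 rad. The pot is at (0.643, 0.272) with yaw about -7°, and the grip point is near (0.532, -0.087) with yaw -22.9°. The tool's closing axis is already within 2° of the thermometer's, so I'll move now.

Call:
send_rows(deltas=[{"dx": 20,"dy": -36},{"dx": 40,"dy": -72},{"dx": 60,"dy": -108},{"dx": 80,"dy": -144},{"dx": 100,"dy": -180}], jaw=85, newtons=40)

```text
$.deltas[0]: bad value
```

Call:
send_rows(deltas=[{"dx": 16,"dy": -37},{"dx": 32,"dy": -74},{"dx": 48,"dy": -111},{"dx": 64,"dy": -148},{"dx": 80,"dy": -185}])

```text
$.deltas[0]: bad value
```

Call:
send_rows(deltas=[{"dx": 12,"dy": -38},{"dx": 24,"dy": -76},{"dx": 36,"dy": -114},{"dx": 48,"dy": -152},{"dx": 60,"dy": -190}])

```text
$.deltas[0]: bad value
```

Call:
send_rows(deltas=[{"dx": 10,"dy": -35},{"dx": 20,"dy": -70},{"dx": 30,"dy": -105},{"dx": 40,"dy": -140},{"dx": 49,"dy": -161,"rz": -1.7}])

```text
$.deltas[0]: bad value
```

Call:
send_rows(deltas=[{"dx": 0},{"dx": 0}])

```text
$.deltas[0]: bad value
```

Call:
send_rows(deltas=[{"dx": 20,"dy": -36,"dz": 0,"rx": 0,"ry": 0,"rz": 0},{"dx": 40,"dy": -72,"dz": 0,"rx": 0,"ry": 0,"rz": 0},{"dx": 60,"dy": -108,"dz": 0,"rx": 0,"ry": 0,"rz": 0},{"dx": 80,"dy": -144,"dz": 0,"rx": 0,"ry": 0,"rz": 0},{"dx": 100,"dy": -180,"dz": 0,"rx": 0,"ry": 0,"rz": 0}], jaw=85, newtons=40)

```text
clock: 0.52
tcp_pos: [0.3438, 0.4475, 0.2419]
orientation: [-0.576, -3.088, 0.001]
contact_force: [0.1, -0.4, -0.2]
grip_width: 0.0854
gripper_force: 0.0
```

Call:
send_rows(deltas=[{"dx": 16,"dy": -37,"dz": 0,"rx": 0,"ry": 0,"rz": 0},{"dx": 32,"dy": -74,"dz": 0,"rx": 0,"ry": 0,"rz": 0},{"dx": 48,"dy": -111,"dz": 0,"rx": 0,"ry": 0,"rz": 0},{"dx": 64,"dy": -148,"dz": 0,"rx": 0,"ry": 0,"rz": 0},{"dx": 80,"dy": -185,"dz": 0,"rx": 0,"ry": 0,"rz": 0}])

```text
clock: 0.93
tcp_pos: [0.4235, 0.2625, 0.2422]
orientation: [-0.576, -3.088, 0.0]
contact_force: [-0.0, 0.4, -0.2]
grip_width: 0.085
gripper_force: 0.0
```

Call:
send_rows(deltas=[{"dx": 12,"dy": -38,"dz": 0,"rx": 0,"ry": 0,"rz": 0},{"dx": 24,"dy": -76,"dz": 0,"rx": 0,"ry": 0,"rz": 0},{"dx": 36,"dy": -114,"dz": 0,"rx": 0,"ry": 0,"rz": 0},{"dx": 48,"dy": -152,"dz": 0,"rx": 0,"ry": 0,"rz": 0},{"dx": 60,"dy": -190,"dz": 0,"rx": 0,"ry": 0,"rz": 0}])

```text
clock: 1.35
tcp_pos: [0.4833, 0.0726, 0.2423]
orientation: [-0.576, -3.088, -0.0]
contact_force: [1.7, -0.3, -0.1]
grip_width: 0.085
gripper_force: 0.0
```

Call:
send_rows(deltas=[{"dx": 12,"dy": -38,"dz": 0,"rx": 0,"ry": 0,"rz": 0},{"dx": 24,"dy": -76,"dz": 0,"rx": 0,"ry": 0,"rz": 0},{"dx": 36,"dy": -114,"dz": 0,"rx": 0,"ry": 0,"rz": 0},{"dx": 49,"dy": -161,"dz": 0,"rx": 0,"ry": 0,"rz": -1.7},{"dx": 49,"dy": -161,"dz": 0,"rx": 0,"ry": 0,"rz": -1.7}])

```text
clock: 1.77
tcp_pos: [0.5328, -0.0944, 0.2426]
orientation: [0.637, 3.074, -0.005]
contact_force: [-0.2, -0.3, 0.2]
grip_width: 0.085
gripper_force: 0.0
```

Call:
send_rows(deltas=[{"dx": 0,"dy": 0,"dz": -20,"rx": 0,"ry": 0,"rz": 0.5},{"dx": 0,"dy": 0,"dz": -40,"rx": 0,"ry": 0,"rz": 0.5},{"dx": 0,"dy": 0,"dz": -40,"rx": 0,"ry": 0,"rz": 0.5}])

```text
clock: 2.02
tcp_pos: [0.5298, -0.0861, 0.1989]
orientation: [-0.608, -3.076, 0.002]
contact_force: [-1.7, 0.5, -0.0]
grip_width: 0.085
gripper_force: 0.0
```

```bash
python3 - <<'E'
from bench import r
from h import *
o=r.get_obs();print(o["tcp_pos"],o["orientation"],o["clock"],o["joints"])
t=grab(r,"top");s=grab(r,"side")
a=cv2.resize(t["frame"][190:330,260:400],(400,400),interpolation=cv2.INTER_CUBIC)
b=cv2.resize(s["frame"][170:290,290:410],(400,400),interpolation=cv2.INTER_CUBIC)
cv2.imwrite("pics/g1.png",np.hstack([a,b]))
E
```

```text
[ 0.52979882 -0.08614455  0.19887912] [-6.07824637e-01 -3.07572823e+00  1.95453141e-03] 2.0167 [-0.2862804   0.31581804  0.40525682  1.94856601 -0.15447309  0.91362542
  1.37713773]
```

View pics/g1.png

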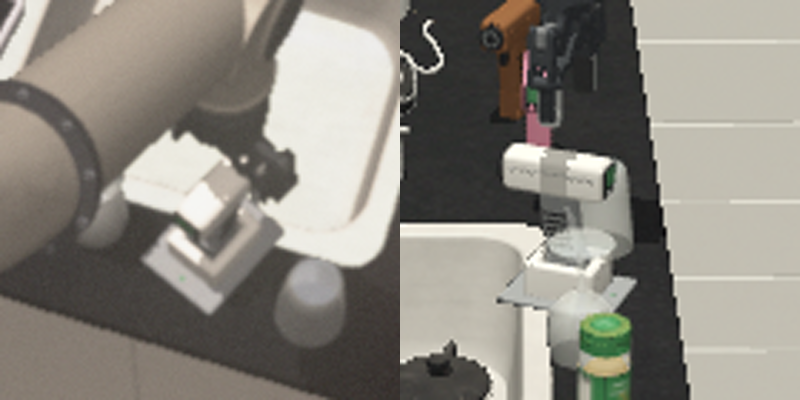

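The gripper straddles the barrel in both views, so I'll descend.

Call:
send_rows(deltas=[{"dx": 2,"dy": -1,"dz": -20,"rx": 0,"ry": 0,"rz": 0},{"dx": 2,"dy": -1,"dz": -40,"rx": 0,"ry": 0,"rz": 0},{"dx": 2,"dy": -1,"dz": -60,"rx": 0,"ry": 0,"rz": 0},{"dx": 2,"dy": -1,"dz": -74,"rx": 0,"ry": 0,"rz": 0},{"dx": 2,"dy": -1,"dz": -74,"rx": 0,"ry": 0,"rz": 0}])

```text
clock: 2.53
tcp_pos: [0.5333, -0.0867, 0.127]
orientation: [-0.606, -3.079, 0.001]
contact_force: [-0.6, 0.4, -0.9]
grip_width: 0.085
gripper_force: 0.0
```

Call:
send_rows(deltas=[{"dx": 0,"dy": 0,"dz": 0,"rx": 0,"ry": 0,"rz": 0},{"dx": 0,"dy": 0,"dz": 0,"rx": 0,"ry": 0,"rz": 0},{"dx": 0,"dy": 0,"dz": 0,"rx": 0,"ry": 0,"rz": 0}], jaw=45)

```text
clock: 2.78
tcp_pos: [0.5355, -0.0874, 0.1299]
orientation: [0.608, 3.08, 0.001]
contact_force: [0.6, -0.9, 0.5]
grip_width: 0.0513
gripper_force: 0.0
```

Call:
send_rows(deltas=[{"dx": 0,"dy": 0,"dz": 0,"rx": 0,"ry": 0,"rz": 0},{"dx": 0,"dy": 0,"dz": 0,"rx": 0,"ry": 0,"rz": 0},{"dx": 0,"dy": 0,"dz": 0,"rx": 0,"ry": 0,"rz": 0},{"dx": 0,"dy": 0,"dz": 0,"rx": 0,"ry": 0,"rz": 0}], jaw=39)

```text
clock: 3.12
tcp_pos: [0.5344, -0.0874, 0.1286]
orientation: [0.608, 3.082, 0.0]
contact_force: [0.3, -0.8, 0.4]
grip_width: 0.0387
gripper_force: 0.0
```

Call:
send_rows(deltas=[{"dx": 0,"dy": 0,"dz": 0,"rx": 0,"ry": 0,"rz": 0},{"dx": 0,"dy": 0,"dz": 0,"rx": 0,"ry": 0,"rz": 0},{"dx": 0,"dy": 0,"dz": 0,"rx": 0,"ry": 0,"rz": 0},{"dx": 0,"dy": 0,"dz": 0,"rx": 0,"ry": 0,"rz": 0}], jaw=30, newtons=60)

```text
clock: 3.45
tcp_pos: [0.5348, -0.0873, 0.1287]
orientation: [0.608, 3.081, 0.001]
contact_force: [0.4, 1.1, 5.6]
grip_width: 0.0356
gripper_force: 60.2
```

Call:
send_rows(deltas=[{"dx": 0,"dy": 0,"dz": 10,"rx": 0,"ry": 0,"rz": 0},{"dx": 0,"dy": 0,"dz": 25,"rx": 0,"ry": 0,"rz": 0},{"dx": 0,"dy": 0,"dz": 45,"rx": 0,"ry": 0,"rz": 0},{"dx": 0,"dy": 0,"dz": 70,"rx": 0,"ry": 0,"rz": 0},{"dx": 0,"dy": 0,"dz": 95,"rx": 0,"ry": 0,"rz": 0}])

```text
clock: 3.87
tcp_pos: [0.5331, -0.0876, 0.2239]
orientation: [-0.609, -3.08, 0.001]
contact_force: [0.4, 0.3, -1.5]
grip_width: 0.0353
gripper_force: 60.0
```

Call:
send_rows(deltas=[{"dx": 0,"dy": 0,"dz": 20,"rx": 0,"ry": 0,"rz": 0},{"dx": 0,"dy": 0,"dz": 40,"rx": 0,"ry": 0,"rz": 0},{"dx": 0,"dy": 0,"dz": 50,"rx": 0,"ry": 0,"rz": 0},{"dx": 0,"dy": 0,"dz": 50,"rx": 0,"ry": 0,"rz": 0}])

```text
clock: 4.2
tcp_pos: [0.5352, -0.0877, 0.2754]
orientation: [0.608, 3.079, 0.001]
contact_force: [-0.1, -0.3, -1.9]
grip_width: 0.0356
gripper_force: 60.1
```

Call:
send_rows(deltas=[{"dx": -4,"dy": 20,"dz": 0,"rx": 0,"ry": 0,"rz": 1},{"dx": -12,"dy": 50,"dz": 0,"rx": 0,"ry": 0,"rz": 2},{"dx": -20,"dy": 80,"dz": 0,"rx": 0,"ry": 0,"rz": 3},{"dx": -28,"dy": 110,"dz": 0,"rx": 0,"ry": 0,"rz": 4},{"dx": -36,"dy": 140,"dz": 0,"rx": 0,"ry": 0,"rz": 5}])

```text
clock: 4.62
tcp_pos: [0.4967, 0.0536, 0.2717]
orientation: [-0.472, -3.103, 0.002]
contact_force: [0.7, 1.1, -1.4]
grip_width: 0.0355
gripper_force: 60.2
```

Call:
send_rows(deltas=[{"dx": -8,"dy": 32,"dz": 0,"rx": 0,"ry": 0,"rz": 2},{"dx": -16,"dy": 64,"dz": 0,"rx": 0,"ry": 0,"rz": 4},{"dx": -24,"dy": 96,"dz": 0,"rx": 0,"ry": 0,"rz": 6},{"dx": -32,"dy": 128,"dz": 0,"rx": 0,"ry": 0,"rz": 8},{"dx": -40,"dy": 160,"dz": 0,"rx": 0,"ry": 0,"rz": 10}])

```text
clock: 5.03
tcp_pos: [0.4568, 0.2135, 0.2717]
orientation: [-0.198, -3.133, 0.003]
contact_force: [-0.3, 0.4, -0.8]
grip_width: 0.0353
gripper_force: 60.2
```

Call:
send_rows(deltas=[{"dx": -8,"dy": 30,"dz": 0,"rx": 0,"ry": 0,"rz": 0.3},{"dx": -14,"dy": 60,"dz": 0,"rx": 0,"ry": 0,"rz": 0.3},{"dx": -17,"dy": 80,"dz": 0,"rx": 0,"ry": 0,"rz": 0.3},{"dx": -17,"dy": 80,"dz": 0,"rx": 0,"ry": 0,"rz": 0.3},{"dx": -17,"dy": 80,"dz": 0,"rx": 0,"ry": 0,"rz": 0.3}])

```text
clock: 5.45
tcp_pos: [0.4401, 0.2931, 0.2716]
orientation: [-0.188, -3.134, 0.004]
contact_force: [0.4, -0.6, -1.8]
grip_width: 0.0353
gripper_force: 60.2
```

Call:
send_rows(deltas=[{"dx": 0,"dy": 0,"dz": 0,"rx": 0.7,"ry": 5.5,"rz": 0},{"dx": 0,"dy": 0,"dz": 0,"rx": 1.4,"ry": 11,"rz": 0},{"dx": 0,"dy": 0,"dz": 0,"rx": 2.1,"ry": 17,"rz": 0},{"dx": 0,"dy": 0,"dz": 0,"rx": 2.8,"ry": 23,"rz": 0},{"dx": 0,"dy": 0,"dz": 0,"rx": 3.4,"ry": 27.8,"rz": 0}])

```text
clock: 5.87
tcp_pos: [0.4425, 0.2905, 0.2727]
orientation: [-0.167, -2.643, -0.04]
contact_force: [0.2, -0.6, -1.7]
grip_width: 0.0353
gripper_force: 60.3
```

```bash
cat > st.py <<'E'
from bench import r
from h import *
def state():
    o=r.get_obs();M=R.from_rotvec(o["orientation"]).as_matrix();p=np.array(o["tcp_pos"])*1000
    zt=-M[:,2];yt=M[:,1]*np.sign(M[1,1]);d=np.cross(yt,zt)
    lens=p+59.3*d+4.3*zt;m=np.array([643,272,70.])
    v=m-lens
    print(o["clock"],"tcp",p.round(1),"d",d.round(3),"pitch",np.degrees(np.arcsin(-d[2])).round(1),"yaw",np.degrees(np.arctan2(d[1],d[0])).round(1),"mid in lens",(v@d).round(1),(v@yt).round(1),(v@zt).round(1),"foot",(p-10.7*d-116.7*zt).round(0))
    print("need d tcp",(m-130*d-59.3*d-4.3*zt-p).round(1));print(np.round(o["joints"],2))
    return o
if __name__=="__main__":state()
E
python3 st.py
```

```text
5.8667 tcp [442.5 290.5 272.7] d [ 0.874 -0.111 -0.474] pitch 28.3 yaw -7.3 mid in lens 214.0 7.1 -87.4 foot [378. 298. 175.]
need d tcp [  33.1    2.8 -116.8]
[-0.63  0.44  0.14  1.63 -0.34  1.49  1.05]
```

Call:
send_rows(deltas=[{"dx": 2,"dy": 1,"dz": -25,"rx": 0,"ry": 0,"rz": 0},{"dx": 5,"dy": 2,"dz": -52,"rx": 0,"ry": 0,"rz": 0},{"dx": 12,"dy": 3,"dz": -80,"rx": 0,"ry": 0,"rz": 0},{"dx": 20,"dy": 3,"dz": -100,"rx": 0,"ry": 0,"rz": 0},{"dx": 28,"dy": 3,"dz": -112,"rx": 0,"ry": 0,"rz": 0}])

```text
clock: 6.28
tcp_pos: [0.4687, 0.2931, 0.158]
orientation: [-0.166, -2.645, -0.036]
contact_force: [-0.6, -0.2, -1.0]
grip_width: 0.0354
gripper_force: 60.3
```

Call:
send_rows(deltas=[{"dx": 5,"dy": 0,"dz": -5,"rx": 0,"ry": 0,"rz": 0},{"dx": 5,"dy": 0,"dz": -5,"rx": 0,"ry": 0,"rz": 0},{"dx": 5,"dy": 0,"dz": -5,"rx": 0,"ry": 0,"rz": 0}])

```text
clock: 6.53
tcp_pos: [0.475, 0.2953, 0.1569]
orientation: [-0.164, -2.649, -0.04]
contact_force: [-0.5, -0.2, -1.9]
grip_width: 0.0353
gripper_force: 60.3
```

```bash
python3 - <<'E'
from st import *
state()
t=grab(r,"top");s=grab(r,"side")
for n,f in(("top",t),("side",s)):
    C=cloud(f).reshape(-1,3);B=f["frame"].reshape(-1,3).astype(int)
    m=(abs(C[:,0]-.643)<.08)&(abs(C[:,1]-.272)<.08)&(C[:,2]>.045)&(C[:,2]<.1)&(B[:,2]-B[:,1]>30);P=C[m];print(n,m.sum(),P.mean(0) if m.any() else 0)
b=cv2.resize(s["frame"][195:365,230:430],(800,600)[:1]*1+(600,),interpolation=cv2.INTER_CUBIC) if 0 else cv2.resize(s["frame"][195:365,230:400],(400,400),interpolation=cv2.INTER_CUBIC)
a=cv2.resize(t["frame"][130:290,140:300],(400,400),interpolation=cv2.INTER_CUBIC)
cv2.imwrite("pics/aim.png",np.hstack([a,b]))
E
```

```text
6.5333 tcp [475.  295.3 156.9] d [ 0.876 -0.109 -0.469] pitch 28.0 yaw -7.1 mid in lens 131.2 -2.3 -1.6 foot [411. 303.  59.]
need d tcp [ 0.1 -2.4 -2. ]
[-0.6   0.61  0.13  1.65 -0.35  1.32  1.13]
top 227 [0.6095601  0.2519367  0.07437808]
side 484 [0.64084069 0.30840559 0.07188308]
```

View pics/aim.png

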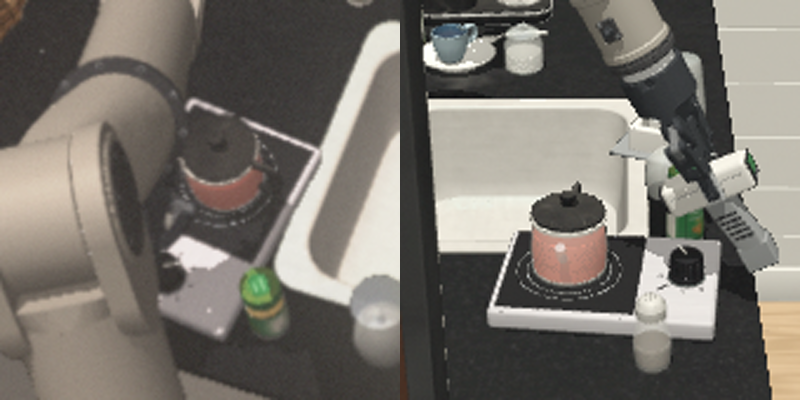

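The pot is undisturbed and the barrel slants down at its middle with a clear view. I'll make a small correction and hold.

Call:
send_rows(deltas=[{"dx": 0,"dy": -2,"dz": -2,"rx": 0,"ry": 0,"rz": 0},{"dx": 0,"dy": -2,"dz": -2,"rx": 0,"ry": 0,"rz": 0},{"dx": 0,"dy": -2,"dz": -2,"rx": 0,"ry": 0,"rz": 0},{"dx": 0,"dy": -2,"dz": -2,"rx": 0,"ry": 0,"rz": 0},{"dx": 0,"dy": -2,"dz": -2,"rx": 0,"ry": 0,"rz": 0}])

```text
clock: 7.05
tcp_pos: [0.4743, 0.2937, 0.1545]
orientation: [-0.162, -2.649, -0.04]
contact_force: [-0.1, 0.4, -2.6]
grip_width: 0.0355
gripper_force: 60.3
```

Call:
send_rows(deltas=[{"dx": 0,"dy": 0,"dz": 0,"rx": 0,"ry": 0,"rz": 0},{"dx": 0,"dy": 0,"dz": 0,"rx": 0,"ry": 0,"rz": 0},{"dx": 0,"dy": 0,"dz": 0,"rx": 0,"ry": 0,"rz": 0},{"dx": 0,"dy": 0,"dz": 0,"rx": 0,"ry": 0,"rz": 0},{"dx": 0,"dy": 0,"dz": 0,"rx": 0,"ry": 0,"rz": 0}])

```text
clock: 7.47
tcp_pos: [0.4743, 0.2936, 0.1543]
orientation: [-0.163, -2.648, -0.04]
contact_force: [1.1, 0.2, -2.0]
grip_width: 0.0351
gripper_force: 60.3
```

Call:
send_rows(deltas=[{"dx": 0,"dy": 0,"dz": 0,"rx": 0,"ry": 0,"rz": 0},{"dx": 0,"dy": 0,"dz": 0,"rx": 0,"ry": 0,"rz": 0},{"dx": 0,"dy": 0,"dz": 0,"rx": 0,"ry": 0,"rz": 0},{"dx": 0,"dy": 0,"dz": 0,"rx": 0,"ry": 0,"rz": 0},{"dx": 0,"dy": 0,"dz": 0,"rx": 0,"ry": 0,"rz": 0}])

```text
clock: 7.88
tcp_pos: [0.4743, 0.2936, 0.1543]
orientation: [-0.163, -2.648, -0.04]
contact_force: [-0.0, 0.1, -1.4]
grip_width: 0.0353
gripper_force: 60.3
```

Call:
send_rows(deltas=[{"dx": 0,"dy": 0,"dz": 0,"rx": 0,"ry": 0,"rz": 0},{"dx": 0,"dy": 0,"dz": 0,"rx": 0,"ry": 0,"rz": 0},{"dx": 0,"dy": 0,"dz": 0,"rx": 0,"ry": 0,"rz": 0},{"dx": 0,"dy": 0,"dz": 0,"rx": 0,"ry": 0,"rz": 0},{"dx": 0,"dy": 0,"dz": 0,"rx": 0,"ry": 0,"rz": 0}])

```text
clock: 8.3
tcp_pos: [0.4743, 0.2936, 0.1543]
orientation: [-0.163, -2.648, -0.04]
contact_force: [-0.3, 0.2, -2.3]
grip_width: 0.0355
gripper_force: 60.3
```

Call:
send_rows(deltas=[{"dx": 0,"dy": 0,"dz": 0,"rx": 0,"ry": 0,"rz": 0},{"dx": 0,"dy": 0,"dz": 0,"rx": 0,"ry": 0,"rz": 0},{"dx": 0,"dy": 0,"dz": 0,"rx": 0,"ry": 0,"rz": 0},{"dx": 0,"dy": 0,"dz": 0,"rx": 0,"ry": 0,"rz": 0},{"dx": 0,"dy": 0,"dz": 0,"rx": 0,"ry": 0,"rz": 0}])

```text
clock: 8.72
tcp_pos: [0.4743, 0.2936, 0.1543]
orientation: [-0.163, -2.648, -0.04]
contact_force: [-0.4, -0.3, -1.2]
grip_width: 0.0353
gripper_force: 60.3
```

Call:
send_rows(deltas=[{"dx": 0,"dy": 0,"dz": 0,"rx": 0,"ry": 0,"rz": 0},{"dx": 0,"dy": 0,"dz": 0,"rx": 0,"ry": 0,"rz": 0},{"dx": 0,"dy": 0,"dz": 0,"rx": 0,"ry": 0,"rz": 0},{"dx": 0,"dy": 0,"dz": 0,"rx": 0,"ry": 0,"rz": 0},{"dx": 0,"dy": 0,"dz": 0,"rx": 0,"ry": 0,"rz": 0}])

```text
clock: 9.13
tcp_pos: [0.4743, 0.2936, 0.1543]
orientation: [-0.163, -2.648, -0.04]
contact_force: [0.3, 0.1, -1.9]
grip_width: 0.0356
gripper_force: 60.3
```

```bash
python3 - <<'E'
from st import *
o=state();print(o["qvel"])
s=load("side")   # frame of the aim: check barrel line from white/green pixels of side cloud
C=cloud(s).reshape(-1,3)*1000;B=s["frame"].reshape(-1,3).astype(int)
m=(abs(C[:,0]-480)<90)&(abs(C[:,1]-295)<40)&(C[:,2]>110)&(C[:,2]<220)&(B.min(1)>150)
P=C[m];c=P.mean(0);w=np.linalg.svd(P-c)[2][0];w*=np.sign(w[0]);print(m.sum(),c.round(1),w.round(3),P.min(0).round(),P.max(0).round())
E
```

```text
9.1333 tcp [474.3 293.6 154.3] d [ 0.876 -0.108 -0.47 ] pitch 28.0 yaw -7.0 mid in lens 130.4 -0.8 1.1 foot [411. 301.  56.]
need d tcp [ 0.8 -0.9  0.8]
[-0.6   0.61  0.12  1.65 -0.35  1.32  1.13]
[-5.94208733e-04 -6.32236009e-04  3.51730269e-04 -8.02211964e-04
  7.78344285e-05  6.74371341e-04 -1.19232290e-03]
336 [473.6 308.6 173.1] [ 0.918 -0.155 -0.366] [433. 267. 117.] [535. 326. 201.]
```

The cloud slope differs a little from what I expected, so I'll check for slip in the grip by overlaying the predicted barrel corners.

```bash
python3 - <<'E'
from st import *
o=r.get_obs();M=R.from_rotvec(o["orientation"]).as_matrix();p=np.array(o["tcp_pos"])
zt=-M[:,2];yt=M[:,1]*np.sign(M[1,1]);d=np.cross(yt,zt)
s=grab(r,"side");K=6;x0,y0=315,225
b=cv2.resize(s["frame"][y0:y0+100,x0:x0+100],None,fx=K,fy=K,interpolation=cv2.INTER_CUBIC)
def T(x,y,z): return p+((x-10.7)*d+y*yt+(z-116.7)*zt)/1000
for y,col in((18,(0,0,255)),):
    q=proj(s,[T(-42,y,101),T(70,y,101),T(70,y,141),T(-42,y,141)])
    cv2.polylines(b,[np.int32((q-[x0,y0]+.5)*K)],True,col,1)
q=proj(s,[T(-20,14,0),T(20,14,0),T(20,14,36),T(-20,14,36)])
cv2.polylines(b,[np.int32((q-[x0,y0]+.5)*K)],True,(255,0,0),1)
cv2.imwrite("pics/ov.png",b)
E
```

View pics/ov.png

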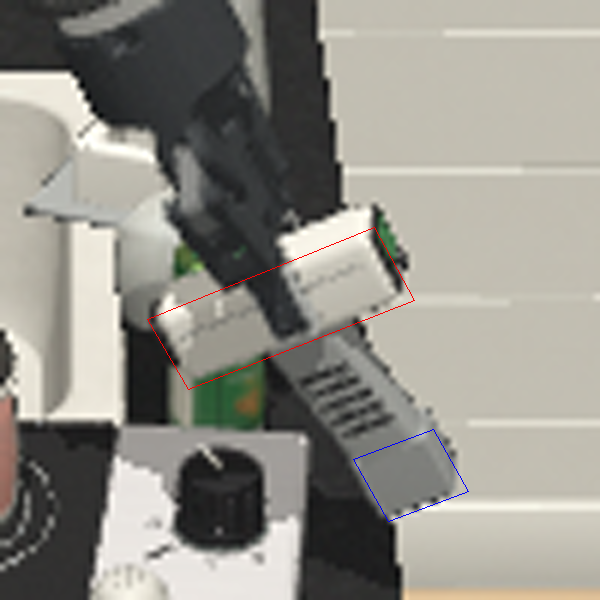

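The overlay matches the near barrel face and the foot well, so there was no slip and the aim held. Now back to the dock along the reverse path.

Call:
send_rows(deltas=[{"dx": -8,"dy": 0,"dz": 10,"rx": 0,"ry": 0,"rz": 0},{"dx": -18,"dy": 0,"dz": 30,"rx": 0,"ry": 0,"rz": 0},{"dx": -28,"dy": 0,"dz": 60,"rx": 0,"ry": 0,"rz": 0},{"dx": -33,"dy": -1,"dz": 90,"rx": 0,"ry": 0,"rz": 0},{"dx": -33,"dy": -1,"dz": 119,"rx": 0,"ry": 0,"rz": 0}])

```text
clock: 9.6
tcp_pos: [0.4394, 0.2925, 0.2755]
orientation: [-0.161, -2.647, -0.04]
contact_force: [-0.3, 0.9, -1.2]
grip_width: 0.0354
gripper_force: 60.3
```

Call:
send_rows(deltas=[{"dx": 0,"dy": 0,"dz": 0,"rx": -0.7,"ry": -5.5,"rz": 0},{"dx": 0,"dy": 0,"dz": 0,"rx": -1.4,"ry": -11,"rz": 0},{"dx": 0,"dy": 0,"dz": 0,"rx": -2.1,"ry": -17,"rz": 0},{"dx": 0,"dy": 0,"dz": 0,"rx": -2.8,"ry": -23,"rz": 0},{"dx": 0,"dy": 0,"dz": 0,"rx": -3.4,"ry": -27.8,"rz": 0}])

```text
clock: 10.02
tcp_pos: [0.4403, 0.2929, 0.2747]
orientation: [0.191, 3.131, 0.004]
contact_force: [-0.0, -0.3, -0.8]
grip_width: 0.0353
gripper_force: 60.3
```

Call:
send_rows(deltas=[{"dx": 5,"dy": -20,"dz": 0,"rx": 0,"ry": 0,"rz": 0},{"dx": 12,"dy": -50,"dz": 0,"rx": 0,"ry": 0,"rz": -1},{"dx": 20,"dy": -80,"dz": 0,"rx": 0,"ry": 0,"rz": -2},{"dx": 28,"dy": -110,"dz": 0,"rx": 0,"ry": 0,"rz": -3},{"dx": 36,"dy": -140,"dz": 0,"rx": 0,"ry": 0,"rz": -4}])

```text
clock: 10.43
tcp_pos: [0.4765, 0.1514, 0.274]
orientation: [-0.302, -3.127, -0.001]
contact_force: [0.7, -0.6, -1.5]
grip_width: 0.0352
gripper_force: 60.3
```

Call:
send_rows(deltas=[{"dx": 8,"dy": -32,"dz": 0,"rx": 0,"ry": 0,"rz": -2},{"dx": 16,"dy": -64,"dz": 0,"rx": 0,"ry": 0,"rz": -4},{"dx": 24,"dy": -96,"dz": 0,"rx": 0,"ry": 0,"rz": -6},{"dx": 32,"dy": -128,"dz": 0,"rx": 0,"ry": 0,"rz": -8},{"dx": 40,"dy": -160,"dz": 0,"rx": 0,"ry": 0,"rz": -11.3}])

```text
clock: 10.85
tcp_pos: [0.5166, -0.0086, 0.274]
orientation: [-0.611, -3.081, -0.002]
contact_force: [1.3, -0.1, -1.3]
grip_width: 0.0357
gripper_force: 60.3
```

Call:
send_rows(deltas=[{"dx": 7,"dy": -30,"dz": 0,"rx": 0,"ry": 0,"rz": 0},{"dx": 14,"dy": -60,"dz": 0,"rx": 0,"ry": 0,"rz": 0},{"dx": 17,"dy": -80,"dz": 0,"rx": 0,"ry": 0,"rz": 0},{"dx": 17,"dy": -80,"dz": 0,"rx": 0,"ry": 0,"rz": 0},{"dx": 17,"dy": -80,"dz": 0,"rx": 0,"ry": 0,"rz": 0}])

```text
clock: 11.27
tcp_pos: [0.5336, -0.0883, 0.2737]
orientation: [-0.613, -3.081, -0.001]
contact_force: [-0.4, 0.7, -1.9]
grip_width: 0.0355
gripper_force: 60.5
```

Call:
send_rows(deltas=[{"dx": 0,"dy": 0,"dz": 0,"rx": 0,"ry": 0,"rz": 0},{"dx": 0,"dy": 0,"dz": -30,"rx": 0,"ry": 0,"rz": 0},{"dx": 0,"dy": 0,"dz": -60,"rx": 0,"ry": 0,"rz": 0},{"dx": 0,"dy": 0,"dz": -85,"rx": 0,"ry": 0,"rz": 0},{"dx": 0,"dy": 0,"dz": -85,"rx": 0,"ry": 0,"rz": 0}])

```text
clock: 11.68
tcp_pos: [0.5308, -0.0847, 0.184]
orientation: [-0.602, -3.074, 0.001]
contact_force: [-0.6, 0.4, -2.4]
grip_width: 0.0352
gripper_force: 60.3
```

Call:
send_rows(deltas=[{"dx": 0,"dy": 0,"dz": 0,"rx": 0,"ry": 0,"rz": 0},{"dx": 0,"dy": 0,"dz": 0,"rx": 0,"ry": 0,"rz": 0},{"dx": 0,"dy": 0,"dz": 0,"rx": 0,"ry": 0,"rz": 0}])

```text
clock: 11.93
tcp_pos: [0.5357, -0.087, 0.1903]
orientation: [0.607, 3.079, 0.002]
contact_force: [0.8, 0.1, -2.0]
grip_width: 0.0353
gripper_force: 60.4
```

```bash
python3 st.py
```

```text
11.9333 tcp [535.7 -87.  190.3] d [ 0.925 -0.379  0.003] pitch -0.2 yaw -22.3 mid in lens -96.5 372.7 -125.1 foot [526. -83.  74.]
need d tcp [ -67.8  430.8 -125.1]
[-0.3   0.33  0.42  1.95 -0.17  0.89  1.4 ]
```

Call:
send_rows(deltas=[{"dx": -1,"dy": 0,"dz": -10,"rx": 0,"ry": 0,"rz": 0},{"dx": -1,"dy": 0,"dz": -18,"rx": 0,"ry": 0,"rz": 0},{"dx": -1,"dy": 0,"dz": -26,"rx": 0,"ry": 0,"rz": 0},{"dx": -1,"dy": 0,"dz": -33,"rx": 0,"ry": 0,"rz": 0},{"dx": -1,"dy": 0,"dz": -40,"rx": 0,"ry": 0,"rz": 0}])

```text
clock: 12.35
tcp_pos: [0.5331, -0.0873, 0.1473]
orientation: [-0.608, -3.081, 0.0]
contact_force: [-0.3, 0.7, -1.4]
grip_width: 0.0353
gripper_force: 60.5
```

Call:
send_rows(deltas=[{"dx": 0,"dy": 0,"dz": -6,"rx": 0,"ry": 0,"rz": 0},{"dx": 0,"dy": 0,"dz": -12,"rx": 0,"ry": 0,"rz": 0},{"dx": 0,"dy": 0,"dz": -17,"rx": 0,"ry": 0,"rz": 0},{"dx": 0,"dy": 0,"dz": -20,"rx": 0,"ry": 0,"rz": 0},{"dx": 0,"dy": 0,"dz": -20,"rx": 0,"ry": 0,"rz": 0}])

```text
clock: 12.77
tcp_pos: [0.534, -0.0877, 0.1287]
orientation: [0.609, 3.081, 0.0]
contact_force: [-0.5, 0.0, 1.5]
grip_width: 0.0352
gripper_force: 61.0
```

Call:
send_rows(deltas=[{"dx": 0,"dy": 0,"dz": 0,"rx": 0,"ry": 0,"rz": 0},{"dx": 0,"dy": 0,"dz": 0,"rx": 0,"ry": 0,"rz": 0},{"dx": 0,"dy": 0,"dz": 0,"rx": 0,"ry": 0,"rz": 0}])

```text
clock: 13.02
tcp_pos: [0.5338, -0.0876, 0.1287]
orientation: [0.608, 3.081, 0.0]
contact_force: [-0.5, -0.4, 3.6]
grip_width: 0.0355
gripper_force: 61.2
```

Call:
send_rows(deltas=[{"dx": 0,"dy": 0,"dz": 0,"rx": 0,"ry": 0,"rz": 0},{"dx": 0,"dy": 0,"dz": 0,"rx": 0,"ry": 0,"rz": 0},{"dx": 0,"dy": 0,"dz": 0,"rx": 0,"ry": 0,"rz": 0},{"dx": 0,"dy": 0,"dz": 0,"rx": 0,"ry": 0,"rz": 0},{"dx": 0,"dy": 0,"dz": 0,"rx": 0,"ry": 0,"rz": 0}], jaw=70)

```text
clock: 13.43
tcp_pos: [0.5332, -0.0873, 0.1282]
orientation: [-0.608, -3.082, -0.0]
contact_force: [0.2, -0.2, 0.8]
grip_width: 0.0698
gripper_force: 0.0
```

Call:
send_rows(deltas=[{"dx": 0,"dy": 0,"dz": 15,"rx": 0,"ry": 0,"rz": 0},{"dx": 0,"dy": 0,"dz": 35,"rx": 0,"ry": 0,"rz": 0},{"dx": 0,"dy": 0,"dz": 60,"rx": 0,"ry": 0,"rz": 0},{"dx": 0,"dy": 0,"dz": 90,"rx": 0,"ry": 0,"rz": 0},{"dx": 0,"dy": 0,"dz": 120,"rx": 0,"ry": 0,"rz": 0}])

```text
clock: 13.85
tcp_pos: [0.5327, -0.0874, 0.2492]
orientation: [-0.609, -3.081, 0.001]
contact_force: [0.5, 0.8, 0.1]
grip_width: 0.0703
gripper_force: 0.0
```

```bash
python3 - <<'E'
from st import *
state()
t=grab(r,"top","pics/t2.png");s=grab(r,"side","pics/s2.png")
from scipy.optimize import least_squares as LS
for n,f in(("top",t),("side",s)):
    C=cloud(f).reshape(-1,3)
    m=(C[:,0]>.45)&(C[:,0]<.65)&(C[:,1]>-.16)&(C[:,1]<0)&(C[:,2]>.147)&(C[:,2]<.158)
    print(n,m.sum(),cv2.minAreaRect(C[m,:2].astype(np.float32)*1000) if m.any() else 0, np.median(C[m,2]))
# dial: dark marks on panel at z=.03, and bright pointer at z=.062, per camera
for n,f in(("top",t),("side",s)):
    X,Y=np.meshgrid(np.linspace(.564,.444,480),np.linspace(.352,.232,480),indexing='ij')
    I=[]
    for z in(.030,.062):
        p=proj(f,np.c_[X.ravel(),Y.ravel(),np.full(X.size,z)]).astype(np.float32).reshape(480,480,2)
        I.append(cv2.cvtColor(cv2.remap(f["frame"],p[...,0],p[...,1],cv2.INTER_CUBIC),cv2.COLOR_BGR2GRAY))
    b=(I[0]<cv2.GaussianBlur(I[0],(0,0),25).astype(int)-25).astype(np.uint8)
    k,l,st,c=cv2.connectedComponentsWithStats((I[0]<150).astype(np.uint8))
    print(n,"marks x,y,area");[print((564-c[i][1]*.2505).round(1),(352-c[i][0]*.2505).round(1),st[i][4],np.round(I[0][l==i].min())) for i in range(1,k) if 10<st[i][4]<6000]
    w=((I[1]>120)&(np.hypot(X-.506,Y-.292)<.017)).astype(np.uint8)
    k,l,st,c=cv2.connectedComponentsWithStats(w)
    for i in range(1,k):
        if st[i][4]>60:
            q=np.c_[X[l==i],Y[l==i]]*1000;v=cv2.fitLine(q.astype(np.float32),cv2.DIST_L2,0,.01,.01).ravel();print(" pointer",st[i][4],v.round(2),"ang(ccw from +x)",np.degrees(np.arctan2(v[1],v[0])).round(1))
E
```

```text
13.85 tcp [532.7 -87.4 249.2] d [ 0.925 -0.38  -0.001] pitch 0.1 yaw -22.3 mid in lens -93.8 374.5 -183.3 foot [523. -83. 132.]
need d tcp [ -64.8  431.4 -183.3]
[-0.32  0.26  0.45  1.89 -0.13  1.02  1.36]
top 346 ((535.0931396484375, -89.25311279296875), (35.123817443847656, 110.48797607421875), 67.60885620117188) 0.1521439346510105
side 162 ((539.3193969726562, -81.9096908569336), (39.31622314453125, 111.71353149414062), 69.43799591064453) 0.15155822429574112
top marks x,y,area
 pointer 2534 [9.3000e-01 3.8000e-01 5.1234e+02 2.8568e+02] ang(ccw from +x) 22.2
 pointer 86 [ 9.0000e-01 -4.4000e-01  5.1332e+02  3.0680e+02] ang(ccw from +x) -26.2
side marks x,y,area
533.8 312.5 772 81
488.2 317.3 65 143
 pointer 1485 [  0.58  -0.81 509.71 283.03] ang(ccw from +x) -54.6
```

The thermometer is home, with the same pose as before to within about 1 mm. Next I'll fit the dial axis and scale from the marks and find the pointer.

```bash
python3 - <<'E'
from h import *
from scipy.optimize import least_squares as LS
m=np.array([[489,316.7],[510.2,323.1],[535.1,315.1],[535.9,288.6],[525.1,268.5],[503.8,262.9],[483.7,271.7]])
a=np.arange(7)*.75
o=LS(lambda p:(np.c_[p[0]+p[2]*np.cos(p[3]-a),p[1]+p[2]*np.sin(p[3]-a)]-m).ravel(),[507,292,33,2.2],loss="soft_l1",f_scale=2)
print(o.x.round(2),"phi0 deg",np.degrees(o.x[3]),"kw",np.degrees(o.x[3]-1.5)); print(o.fun.reshape(-1,2).round(1).tolist())
cx,cy=o.x[:2]/1000
A=[]
for n in("top","side"):
    f=load(n);X,Y=np.meshgrid(np.linspace(cx+.03,cx-.03,300),np.linspace(cy+.03,cy-.03,300),indexing='ij')
    p=proj(f,np.c_[X.ravel(),Y.ravel(),np.full(X.size,.062)]).astype(np.float32).reshape(300,300,2)
    g=cv2.remap(f["frame"],p[...,0],p[...,1],cv2.INTER_CUBIC);A.append(g);G=g.min(2)
    w=((G>100)&(np.hypot(X-cx,Y-cy)<.0165)).astype(np.uint8);k,l,st,c=cv2.connectedComponentsWithStats(w)
    for i in range(1,k):
        if st[i][4]>60:
            q=np.c_[X[l==i]-cx,Y[l==i]-cy]*1000;v=cv2.fitLine(q.astype(np.float32),cv2.DIST_L2,0,.01,.01).ravel()
            print(n,st[i][4],"mean",q.mean(0).round(1),"line ang",np.degrees(np.arctan2(v[1],v[0])).round(1),"mean ang",np.degrees(np.arctan2(*q.mean(0)[::-1])).round(1))
B=np.hstack(A)
for k in(0,300):cv2.circle(B,(150+k,150),92,(0,255,0),1);cv2.circle(B,(150+k,150),2,(0,255,0),-1)
cv2.imwrite("pics/d2.png",B)
E
```

```text
[505.53 292.86  30.85   2.13] phi0 deg 122.2922190480366 kw 36.348549778413116
[[0.1, 2.2], [1.1, 0.1], [-4.7, -4.0], [0.3, 0.7], [0.4, 0.9], [0.4, -0.9], [-0.2, -0.4]]
top 4512 mean [ 5.5 -4.1] line ang -89.2 mean ang -37.2
side 2036 mean [ 2.7 -8.6] line ang -68.1 mean ang -72.4
```

View pics/d2.png

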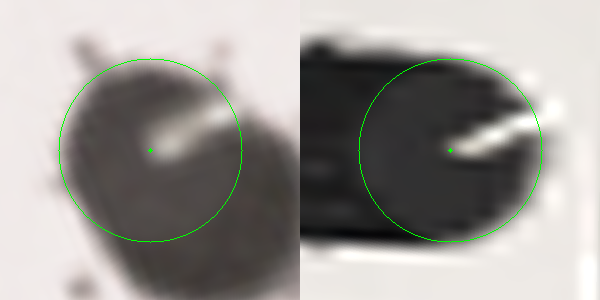

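The fitted axis (505.5, 292.9) matches the knob in both views, and the pointer lies about -68° from +x. Keep-warm lies at +36°, so the knob needs about +104° anticlockwise. I'll pre-rotate the hand by -88° on the way.

Call:
send_rows(deltas=[{"dx": -2,"dy": 25,"dz": 0,"rx": 0,"ry": 0,"rz": -6},{"dx": -4,"dy": 55,"dz": 0,"rx": 0,"ry": 0,"rz": -12},{"dx": -6,"dy": 85,"dz": 0,"rx": 0,"ry": 0,"rz": -18},{"dx": -8,"dy": 115,"dz": 0,"rx": 0,"ry": 0,"rz": -24},{"dx": -10,"dy": 145,"dz": 0,"rx": 0,"ry": 0,"rz": -30}], jaw=70)

```text
clock: 14.37
tcp_pos: [0.5226, 0.0589, 0.2477]
orientation: [-1.393, -2.815, 0.001]
contact_force: [1.1, -0.1, 0.1]
grip_width: 0.0696
gripper_force: 0.0
```

Call:
send_rows(deltas=[{"dx": -2,"dy": 30,"dz": 0,"rx": 0,"ry": 0,"rz": -6},{"dx": -4,"dy": 60,"dz": 0,"rx": 0,"ry": 0,"rz": -12},{"dx": -6,"dy": 90,"dz": 0,"rx": 0,"ry": 0,"rz": -18},{"dx": -8,"dy": 120,"dz": 0,"rx": 0,"ry": 0,"rz": -24},{"dx": -10,"dy": 150,"dz": 0,"rx": 0,"ry": 0,"rz": -30}])

```text
clock: 14.78
tcp_pos: [0.5126, 0.209, 0.2476]
orientation: [-2.074, -2.359, 0.001]
contact_force: [0.5, 0.0, 0.2]
grip_width: 0.0702
gripper_force: 0.0
```

Call:
send_rows(deltas=[{"dx": -2,"dy": 25,"dz": 0,"rx": 0,"ry": 0,"rz": -6},{"dx": -4,"dy": 50,"dz": -20,"rx": 0,"ry": 0,"rz": -12},{"dx": -6,"dy": 75,"dz": -40,"rx": 0,"ry": 0,"rz": -18},{"dx": -7,"dy": 85,"dz": -60,"rx": 0,"ry": 0,"rz": -24},{"dx": -7,"dy": 85,"dz": -80,"rx": 0,"ry": 0,"rz": -28}])

```text
clock: 15.2
tcp_pos: [0.5049, 0.2965, 0.1664]
orientation: [-2.578, -1.794, 0.0]
contact_force: [-1.3, 0.5, -1.3]
grip_width: 0.0698
gripper_force: 0.0
```

Call:
send_rows(deltas=[{"dx": 0,"dy": 0,"dz": 0,"rx": 0,"ry": 0,"rz": 0},{"dx": 0,"dy": 0,"dz": 0,"rx": 0,"ry": 0,"rz": 0},{"dx": 0,"dy": 0,"dz": 0,"rx": 0,"ry": 0,"rz": 0}])

```text
clock: 15.45
tcp_pos: [0.507, 0.292, 0.169]
orientation: [2.577, 1.795, 0.001]
contact_force: [0.0, -0.5, 0.5]
grip_width: 0.0696
gripper_force: 0.0
```

```bash
python3 - <<'E'
from bench import r
from h import *
o=r.get_obs();M=R.from_rotvec(o["orientation"]).as_matrix();print(np.round(o["tcp_pos"],4),M[:,2].round(3),"y ang",np.degrees(np.arctan2(M[1,1],M[0,1])),np.round(o["joints"],2))
E
```

```text
[0.507 0.292 0.169] [ 0.001  0.    -1.   ] y ang -20.27638477627801 [-1.02  0.45  0.51  1.87 -0.28  0.89 -0.73]
```

Call:
send_rows(deltas=[{"dx": -1.5,"dy": 1,"dz": -30,"rx": 0,"ry": 0,"rz": 0},{"dx": -1.5,"dy": 1,"dz": -60,"rx": 0,"ry": 0,"rz": 0},{"dx": -1.5,"dy": 1,"dz": -85,"rx": 0,"ry": 0,"rz": 0},{"dx": -1.5,"dy": 1,"dz": -105,"rx": 0,"ry": 0,"rz": 0},{"dx": -1.5,"dy": 1,"dz": -120,"rx": 0,"ry": 0,"rz": 0}])

```text
clock: 15.87
tcp_pos: [0.5054, 0.2932, 0.0481]
orientation: [-2.578, -1.795, -0.001]
contact_force: [0.4, -0.2, 0.7]
grip_width: 0.07
gripper_force: 0.0
```

Call:
send_rows(deltas=[{"dx": 0,"dy": 0,"dz": 0,"rx": 0,"ry": 0,"rz": 0},{"dx": 0,"dy": 0,"dz": 0,"rx": 0,"ry": 0,"rz": 0},{"dx": 0,"dy": 0,"dz": 0,"rx": 0,"ry": 0,"rz": 0},{"dx": 0,"dy": 0,"dz": 0,"rx": 0,"ry": 0,"rz": 0}], jaw=45)

```text
clock: 16.2
tcp_pos: [0.5061, 0.2941, 0.0502]
orientation: [-2.579, -1.794, -0.005]
contact_force: [0.1, -0.4, 0.6]
grip_width: 0.0451
gripper_force: 0.0
```

Call:
send_rows(deltas=[{"dx": 0,"dy": 0,"dz": 0,"rx": 0,"ry": 0,"rz": 0},{"dx": 0,"dy": 0,"dz": 0,"rx": 0,"ry": 0,"rz": 0},{"dx": 0,"dy": 0,"dz": 0,"rx": 0,"ry": 0,"rz": 0},{"dx": 0,"dy": 0,"dz": 0,"rx": 0,"ry": 0,"rz": 0},{"dx": 0,"dy": 0,"dz": 0,"rx": 0,"ry": 0,"rz": 0}], jaw=32, newtons=25)

```text
clock: 16.62
tcp_pos: [0.5066, 0.2939, 0.0503]
orientation: [2.578, 1.794, 0.006]
contact_force: [-0.3, -0.5, 6.1]
grip_width: 0.0372
gripper_force: 24.6
```

Call:
send_rows(deltas=[{"dx": 0,"dy": 0,"dz": 0,"rx": 0,"ry": 0,"rz": 5},{"dx": 0,"dy": 0,"dz": 0,"rx": 0,"ry": 0,"rz": 11},{"dx": 0,"dy": 0,"dz": 0,"rx": 0,"ry": 0,"rz": 17},{"dx": 0,"dy": 0,"dz": 0,"rx": 0,"ry": 0,"rz": 23},{"dx": 0,"dy": 0,"dz": 0,"rx": 0,"ry": 0,"rz": 29}])

```text
clock: 17.03
tcp_pos: [0.5055, 0.294, 0.0502]
orientation: [2.041, 2.388, 0.003]
contact_force: [-2.9, -0.6, 8.9]
grip_width: 0.0373
gripper_force: 24.8
```

Call:
send_rows(deltas=[{"dx": 0,"dy": 0,"dz": 0,"rx": 0,"ry": 0,"rz": 6},{"dx": 0,"dy": 0,"dz": 0,"rx": 0,"ry": 0,"rz": 12},{"dx": 0,"dy": 0,"dz": 0,"rx": 0,"ry": 0,"rz": 18},{"dx": 0,"dy": 0,"dz": 0,"rx": 0,"ry": 0,"rz": 24},{"dx": 0,"dy": 0,"dz": 0,"rx": 0,"ry": 0,"rz": 30}])

```text
clock: 17.45
tcp_pos: [0.5044, 0.2936, 0.0502]
orientation: [-1.353, -2.834, 0.0]
contact_force: [-6.9, -2.9, 13.0]
grip_width: 0.0373
gripper_force: 25.2
```

Call:
send_rows(deltas=[{"dx": 0,"dy": 0,"dz": 0,"rx": 0,"ry": 0,"rz": 6},{"dx": 0,"dy": 0,"dz": 0,"rx": 0,"ry": 0,"rz": 12},{"dx": 0,"dy": 0,"dz": 0,"rx": 0,"ry": 0,"rz": 18},{"dx": 0,"dy": 0,"dz": 0,"rx": 0,"ry": 0,"rz": 24},{"dx": 0,"dy": 0,"dz": 0,"rx": 0,"ry": 0,"rz": 30}])

```text
clock: 17.87
tcp_pos: [0.5037, 0.2926, 0.0502]
orientation: [-0.574, -3.087, 0.003]
contact_force: [-9.1, -5.1, 15.8]
grip_width: 0.0371
gripper_force: 25.5
```

Call:
send_rows(deltas=[{"dx": 0,"dy": 0,"dz": 0,"rx": 0,"ry": 0,"rz": 5},{"dx": 0,"dy": 0,"dz": 0,"rx": 0,"ry": 0,"rz": 10},{"dx": 0,"dy": 0,"dz": 0,"rx": 0,"ry": 0,"rz": 15},{"dx": 0,"dy": 0,"dz": 0,"rx": 0,"ry": 0,"rz": 15},{"dx": 0,"dy": 0,"dz": 0,"rx": 0,"ry": 0,"rz": 15}])

```text
clock: 18.28
tcp_pos: [0.5035, 0.2921, 0.0501]
orientation: [-0.174, -3.134, 0.004]
contact_force: [-8.7, -5.9, 17.3]
grip_width: 0.0374
gripper_force: 25.6
```

```bash
python3 - <<'E'
from bench import r
from h import *
o=r.get_obs();M=R.from_rotvec(o["orientation"]).as_matrix();print(np.round(o["tcp_pos"],4),"y ang",np.degrees(np.arctan2(M[1,1],M[0,1])),np.round(o["joints"],2),o["moment"])
E
```

```text
[0.5035 0.2921 0.0501] y ang 83.65902158161624 [-0.58  0.57 -0.06  1.91  0.06  0.66  0.78] [-1.11836482  1.95546796  0.05919625]
```

Call:
send_rows(deltas=[{"dx": 0,"dy": 0,"dz": 0,"rx": 0,"ry": 0,"rz": 0},{"dx": 0,"dy": 0,"dz": 0,"rx": 0,"ry": 0,"rz": 0},{"dx": 0,"dy": 0,"dz": 0,"rx": 0,"ry": 0,"rz": 0},{"dx": 0,"dy": 0,"dz": 0,"rx": 0,"ry": 0,"rz": 0},{"dx": 0,"dy": 0,"dz": 0,"rx": 0,"ry": 0,"rz": 0}], jaw=70)

```text
clock: 18.7
tcp_pos: [0.5051, 0.2938, 0.0484]
orientation: [0.173, 3.136, 0.0]
contact_force: [0.1, 0.2, 0.2]
grip_width: 0.0704
gripper_force: 0.0
```

Call:
send_rows(deltas=[{"dx": 0,"dy": 0,"dz": 15,"rx": 0,"ry": 0,"rz": 0},{"dx": 0,"dy": 0,"dz": 45,"rx": 0,"ry": 0,"rz": 0},{"dx": 0,"dy": 0,"dz": 80,"rx": 0,"ry": 0,"rz": 0},{"dx": 0,"dy": 0,"dz": 120,"rx": 0,"ry": 0,"rz": 0},{"dx": 0,"dy": 0,"dz": 155,"rx": 0,"ry": 0,"rz": 0}])

```text
clock: 19.12
tcp_pos: [0.5049, 0.2936, 0.2054]
orientation: [0.173, 3.136, 0.0]
contact_force: [1.3, -0.2, 0.8]
grip_width: 0.07
gripper_force: 0.0
```

Call:
send_rows(deltas=[{"dx": -5,"dy": -30,"dz": 10,"rx": 0,"ry": 0,"rz": 0},{"dx": -5,"dy": -65,"dz": 20,"rx": 0,"ry": 0,"rz": 0},{"dx": -5,"dy": -100,"dz": 30,"rx": 0,"ry": 0,"rz": 0},{"dx": -5,"dy": -135,"dz": 30,"rx": 0,"ry": 0,"rz": 0},{"dx": -5,"dy": -170,"dz": 30,"rx": 0,"ry": 0,"rz": 0}])

```text
clock: 19.53
tcp_pos: [0.5001, 0.1222, 0.2342]
orientation: [0.173, 3.135, 0.001]
contact_force: [0.8, -0.3, -0.5]
grip_width: 0.0701
gripper_force: 0.0
```

Call:
send_rows(deltas=[{"dx": 0,"dy": 0,"dz": 0,"rx": 0,"ry": 0,"rz": 0},{"dx": 0,"dy": 0,"dz": 0,"rx": 0,"ry": 0,"rz": 0},{"dx": 0,"dy": 0,"dz": 0,"rx": 0,"ry": 0,"rz": 0}])

```text
clock: 19.78
tcp_pos: [0.4999, 0.1241, 0.2334]
orientation: [0.174, 3.137, 0.001]
contact_force: [0.1, 0.6, 0.3]
grip_width: 0.0699
gripper_force: 0.0
```

```bash
python3 - <<'E'
from bench import r
from h import *
cx,cy=.5055,.2929;A=[]
o=r.get_obs();print(o["clock"],o["tcp_pos"],o["contact_force"])
for n in("top","side"):
    f=grab(r,n);row=[]
    for z,h in((.062,.03),(.030,.045)):
        X,Y=np.meshgrid(np.linspace(cx+h,cx-h,300),np.linspace(cy+h,cy-h,300),indexing='ij')
        p=proj(f,np.c_[X.ravel(),Y.ravel(),np.full(X.size,z)]).astype(np.float32).reshape(300,300,2)
        g=cv2.remap(f["frame"],p[...,0],p[...,1],cv2.INTER_CUBIC)
        cv2.circle(g,(150,150),2,(0,255,0),-1);e=np.radians([36.3])[0];L=.02 if h<.04 else .035
        cv2.line(g,(150,150),(int(150-L*np.sin(e)*150/h),int(150-L*np.cos(e)*150/h)),(0,255,0),1);row.append(g)
    A.append(np.hstack(row))
cv2.imwrite("pics/d3.png",np.vstack(A))
s=load("side");cv2.imwrite("pics/s3.png",s["frame"][150:400,200:450])
E
```

```text
19.7833 [0.49988578 0.12411578 0.23337148] [0.06745239 0.59247367 0.30241313]
```

View pics/d3.png

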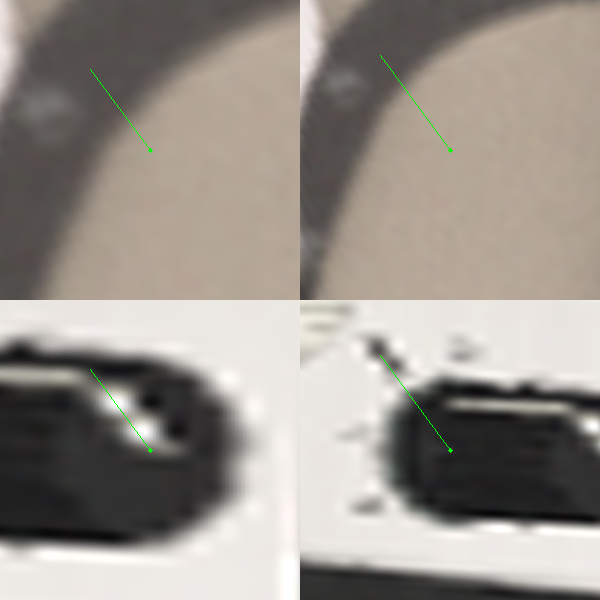

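The side view shows the pointer lying along the fitted keep-warm line, within a few degrees, while the arm hides the top view. I'll move away and check numerically.

Call:
send_rows(deltas=[{"dx": 6,"dy": -35,"dz": 10,"rx": 0,"ry": 0,"rz": 0},{"dx": 12,"dy": -70,"dz": 20,"rx": 0,"ry": 0,"rz": 0},{"dx": 18,"dy": -105,"dz": 30,"rx": 0,"ry": 0,"rz": 0},{"dx": 24,"dy": -140,"dz": 40,"rx": 0,"ry": 0,"rz": 0},{"dx": 30,"dy": -175,"dz": 50,"rx": 0,"ry": 0,"rz": 0}])

```text
clock: 20.3
tcp_pos: [0.5303, -0.0514, 0.2837]
orientation: [0.169, 3.137, 0.0]
contact_force: [0.5, 0.2, -0.4]
grip_width: 0.07
gripper_force: 0.0
```

Call:
send_rows(deltas=[{"dx": 0,"dy": -35,"dz": 0,"rx": 0,"ry": 0,"rz": 0},{"dx": 0,"dy": -60,"dz": 0,"rx": 0,"ry": 0,"rz": 0},{"dx": 0,"dy": -60,"dz": 0,"rx": 0,"ry": 0,"rz": 0},{"dx": 0,"dy": -60,"dz": 0,"rx": 0,"ry": 0,"rz": 0}])

```text
clock: 20.63
tcp_pos: [0.5301, -0.1117, 0.2831]
orientation: [-0.176, -3.136, 0.0]
contact_force: [0.4, 0.8, 0.0]
grip_width: 0.0702
gripper_force: 0.0
```

```bash
python3 - <<'E'
from bench import r
from h import *
cx,cy=.5055,.2929
def prof(f,z,r0,r1,step=4):
    th=np.arange(-130,132,step);rr=np.linspace(r0,r1,6)
    T,Q=np.meshgrid(np.radians(th),rr,indexing='ij')
    p=proj(f,np.c_[(cx+Q*np.cos(T)).ravel(),(cy+Q*np.sin(T)).ravel(),np.full(T.size,z)]).astype(np.float32).reshape(*T.shape,2)
    return th,cv2.cvtColor(cv2.remap(f["frame"],p[...,0],p[...,1],cv2.INTER_CUBIC),cv2.COLOR_BGR2GRAY).mean(1).astype(int)
for n in("top","side"):
    f=grab(r,n)
    th,v=prof(f,.062,.006,.014);sel=(th>0)&(th<80);print(n,"pointer",dict(zip(th[sel].tolist(),v[sel].tolist())))
    th,v=prof(f,.030,.032,.038);sel=(th>0)&(th<80);print(n,"mark",dict(zip(th[sel].tolist(),v[sel].tolist())))
    C=cloud(f).reshape(-1,3);m=(C[:,0]>.45)&(C[:,0]<.65)&(C[:,1]>-.16)&(C[:,1]<0)&(C[:,2]>.147)&(C[:,2]<.158)
    print(cv2.minAreaRect(C[m,:2].astype(np.float32)*1000) if m.any() else 0)
    B=f["frame"].reshape(-1,3).astype(int)
    m=(abs(C[:,0]-.643)<.07)&(abs(C[:,1]-.272)<.07)&(C[:,2]>.045)&(C[:,2]<.1)&(B[:,2]-B[:,1]>30);P=C[m]
    from scipy.optimize import least_squares as LS
    print("pot",LS(lambda p:np.hypot(P[:,0]-p[0],P[:,1]-p[1])-.045,[.643,.272],loss="soft_l1",f_scale=.002).x.round(4))
E
```

```text
top pointer {2: 82, 6: 85, 10: 89, 14: 99, 18: 115, 22: 134, 26: 155, 30: 177, 34: 198, 38: 210, 42: 214, 46: 207, 50: 194, 54: 178, 58: 160, 62: 143, 66: 128, 70: 115, 74: 105, 78: 97}
top mark {2: 234, 6: 235, 10: 235, 14: 234, 18: 230, 22: 220, 26: 206, 30: 188, 34: 151, 38: 163, 42: 215, 46: 218, 50: 205, 54: 203, 58: 211, 62: 216, 66: 225, 70: 229, 74: 233, 78: 231}
((535.63623046875, -89.83694458007812), (36.01500701904297, 114.89308166503906), 67.34102630615234)
pot [0.6429 0.273 ]
side pointer {2: 64, 6: 75, 10: 90, 14: 111, 18: 134, 22: 159, 26: 182, 30: 200, 34: 207, 38: 202, 42: 182, 46: 155, 50: 125, 54: 101, 58: 83, 62: 72, 66: 64, 70: 58, 74: 54, 78: 51}
side mark {2: 225, 6: 230, 10: 230, 14: 230, 18: 230, 22: 233, 26: 237, 30: 185, 34: 108, 38: 141, 42: 225, 46: 234, 50: 231, 54: 229, 58: 229, 62: 229, 66: 228, 70: 229, 74: 229, 78: 229}
((538.8270263671875, -83.23222351074219), (41.194305419921875, 113.56802368164062), 66.66912078857422)
pot [0.6435 0.2712]
```

The pointer is at about 38° and the mark at 35.5°, inside the 7.4° tolerance. The pot and thermometer haven't moved. Handing in.

```bash
python3 -c "
from bench import r
print(r.hand_in())"
```

```text
the job is handed in; nothing more can be done
None
```

I aimed the thermometer at the pot and held it still for over 2 s, stood it back in its dock, turned the dial to within about 3° of the keep-warm mark by my measurement, and handed the job in at about 21 s; it gave no verdict.

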